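# Index the stop arm one hole

### The job

The small indexing stop on the table has to be set for the rusty flat bar lying beside it: hook a fingertip under the pull ring on the arm, lift the spring pin clear, swing the arm exactly one hole toward the side where the rusty bar lies, without overshooting into the hole after it, and let the pin drop fully home in that hole. Hook the ring gently, do not pinch or grip it; leave the bar, the magnet and everything else on the table where they are, and finish with your hand clear.

Things in the scene. Friction and masses are not known exactly. Their poses are not given: they have to be found in the camera images.
- index_stop: Fixed steel indexing stop. Origin: on the table directly under the arm's upright pivot; x roughly away from the robot, y left, z up. The grey arm, 36 mm wide, top 36 mm above the table, runs 145 mm from the pivot along -x toward the robot's side over a drilled index plate. Only the pull ring stands higher than 62 mm.
- middle_hole (a point): Mouth of the middle hole of the fixed index plate (85 x 230 mm, top 24 mm above the table), 120 mm from the pivot along index_stop's -x. Five 14 mm holes lie on a circle of 120 mm radius about the pivot at -40, -20, 0, +20, +40 degrees, plus toward index_stop's +y.
- stop_arm (a joint): Angle of the arm about the upright pivot, rad. 0 at the start: pin in the middle hole. Plus turns the ring end toward index_stop's +y; one hole is 0.349 rad, 42 mm of travel at the pin. Light friction (about 1.5 N at the ring); stays where it is left. With the pin in a hole it has about 0.02 rad of play each way.
- index_pin (a joint): Lift of the upright spring pin (on the arm, 120 mm from the pivot), m: 0 fully home in a hole, 0.026 at its upper stop. Its round end clears the plate at 0.011, and rests there on the plate when let go between holes. Spring and weight pull it down with about 5 N at 0, 8 to 9 N at the top. It slides straight up and down and swings with the arm.
- ring_centre (a point): Centre of the pull ring on the pin; moves with it. Rigid round steel ring of 7 mm bar, 55 mm clear inside, facing the outer end of the arm (the robot's side), its top leaning 40 degrees from upright toward the pivot. With the pin home: centre 99, lowest part 72, top bar 122 mm above the table. A fingertip pointing forward and down at 30 to 45 degrees from upright passes through it.
- ring_top (a point): Middle of the bar at the top of the pull ring (7 mm thick), 31 mm from ring_centre; the finger lifts against its underside.
- flat_bar: Rusty flat steel bar, 40 x 129 x 8 mm, lying loose beside the pivot, on the left (+y of index_stop) or the right (-y) side; the arm must go one hole to that side. Origin: centre of its underside; long side along its y.
- magnet_square: Red triangular welding magnet, 66 x 96 x 17 mm, lying loose on the other side of the pivot. Origin: centre of its underside.
- soapstone_holder: Thin soapstone holder, 15 x 135 x 15 mm, lying on the table; bystander. Origin: centre of its underside.
- gel_tin: Round tin, 66 mm across, 54 mm high; bystander. Origin: centre of its underside.
- tape_measure: Tape measure, 33 x 81 x 64 mm, standing; bystander. Origin: centre of its underside.
- spatter_spray: Spray can, 59 mm across, 200 mm high; bystander. Origin: centre of its underside.
- log_book: Closed green book, 144 x 99 x 12 mm; bystander. Origin: centre of its underside.
- steel_cup: Steel cup, 65 mm across, 64 mm high; bystander. Origin: centre of its underside.

How it is judged:
By the outcome, as a careful person would: the job done as asked, in the order asked, and still so for the second after the job is handed in, with the robot touching nothing.
It also fails if it takes over 51 s, if anything falls off the work surface, if the arm or the gripper's body presses on something with over 40 N, if the wrist force passes 120 N, or if a joint passes its speed limit or range.

### The arm

A 6-joint arm with a two-finger parallel gripper is mounted at the origin on a cart in front of the work surface, level with it; the furniture and walls round the work are solid. World frame = base frame: x ahead of the robot, y to its left, z up, the work surface at z = 0. Lengths are in m, angles in degrees, forces in N, time in s.
With the tool pointing down it reaches from about 0.35 to 0.875 m from the base axis. Payload 4.2 kg.
Tool frame: the origin (TCP) lies on the centre line of the jaws, within the pads' length; the fingertips stand 19 mm ahead of it and the grasp point (between the pads) is the TCP; z points along the fingers, y is the line along which they close (so a half turn about z gives the same grasp; the last joint's range is limited). The gripper opens to 87 mm and grips with 3 to 60 N. Pads are 19 mm wide; open, the fingers measure 117 mm over their backs; the gripper's body (75 mm by 190 mm) begins 51 mm behind the grasp point.
Start: joints at [-58.637, 22.042, 0.453, 0, -68.411, -14.817], TCP at [0.178, -0.599, 0.242] pointing down, gripper open.
Joint ranges: [-179.83, 179.83], [-69.29, 118.12], [-61.27, 80.66], [-181.25, 117.63], [-171.15, -9.14], [-177.46, 177.46]. Speed limits (degrees/s): [159.86, 159.86, 180, 180, 180, 180].

### API

Orientations are given as a 3x3 rotation matrix whose columns are the frame's x, y, z axes.
In Python, from station import sense, capture, finish_job, search_frame, masks_of gives the robot as it stands.
- The arm moves only by the tool drive_tool, never from a script. Its argument "rows" is a list of rows, each a list of 7 numbers: the opening in per cent of the stroke, from 0 (shut) to 100 (fully open), then the shift along the world's x, y, z in mm, then the turn, a rotation vector about the world's x, y, z in rad. In form: [[fingers, dx, dy, dz, wx, wy, wz], ...]. A call has 1 to 5 rows; each row shifts and turns the commanded pose from where the row before left it; what a row does not reach is not made up. A row lasts 1/12 s, in which the tool goes at most 41.7 mm and 7.16 degrees, less where a joint would pass 70% of its speed; a pose out of reach is approached as far as the arm can. A call is refused whole if a number of a shift passes 41.7 or a number of a turn 0.125, either way. A call with a gripper value outside its range is refused whole. The fingers move at their own pace and stop on an object; the grip force is fixed at half the most. Time passes only in rows, so rows that do not move let the fingers close. It gives the time, the measured TCP pose, the force, the opening and the grip force at its end, in the units of the state.
- sense(): the state, without advancing time (a new reading comes with each control period).
- capture(name): name is "scene" or "top"; returns a dict with "frame" (420x560x3 uint8, red, green, blue), "z_map" (420x560 float32, m along the optical axis (not along the pixel's ray), 0 where there is no reading), "fx", "fy", "cx", "cy" (pixels), "R" (3x3) and "t" (3): a world point X has camera coordinates R X + t. Camera axes: x right, y down, z forward; pixel columns grow to the right and rows downward; lengths in m; the calibration is good to about 2 mm. A picture is of the moment at which its call begins.
- finish_job(): hands the job in; it is judged then, once.
Trained networks look in a picture, given as the dict that the camera call returned (one of the last four; its "shot" number tells which), for a name from the list of things; names that differ only in an ending like _2 or _b are one class to them, and where a whole thing is asked for, a point or a joint stands for the part that bears it (a point fixed in the world has none). Each returns a list of dicts, best first, with "p" (0 to 1); they miss things now and then, are a little off and sometimes report something else, mostly with a low value. They report only what shows in the picture. A call takes as long as a camera call.
- search_frame(label, picture): "xy" ([column, row] in pixels, amid what is visible of it).
- masks_of(label, picture): "region" (420x560 bool, what is visible of it) and "xy" ([column, row] in pixels, amid what is visible of it).
The state is a dict: "time_s": time; "joints": joint angles; "joint_velocities": joint speeds; "effort": joint torques, N m; "tcp_pos": TCP position; "ee_rot": TCP orientation; "wrist_force": force on the tool from outside, world axes, zero at the start; "moment": the same for the moment, N m; "gripper_width": opening from 0.0 (shut) to 1.0 (fully open); "gripper_force": force on a finger pad.
Only numpy, scipy, OpenCV 4.12 (cv2) and the standard library are available. Lean on these libraries where they do the work, as an engineer would, in place of code of your own. Each camera call takes 0.05 s, during which the arm holds its last target. There are 200 camera calls.

## Working session

There is one attempt and no reset: what is moved stays moved. The work goes in short steps, Python scripts to look and compute and a tool call to move; the robot and the scene stay as the last step left them, time stands still between calls to the robot, and variables do not carry over. Pictures are saved under pics/ and viewed, at most 10 in all, crops included, and the job is handed in when it is done.

Besides the shell and the picture viewer there is one more tool, called after ">>>" as name([rows], argument=value, ...), one row to a line, values as JSON. drive_tool: Moves the arm, as the interface text tells. Its arguments: {"type":"object","properties":{"rows":{"type":"array"}},"required":["rows"]}

```bash
mkdir -p pics
cat > h.py <<'E'
import numpy as np,cv2
from station import *
def world(c,u,v,z=None):
    if z is None: z=c["z_map"][int(round(v)),int(round(u))]
    p=np.array([(u-c["cx"])/c["fx"]*z,(v-c["cy"])/c["fy"]*z,z]); return c["R"].T@(p-c["t"])
def cloud(c,m):
    v,u=np.nonzero(m&(c["z_map"]>0)); z=c["z_map"][v,u]
    p=np.stack([(u-c["cx"])/c["fx"]*z,(v-c["cy"])/c["fy"]*z,z],1); return (p-c["t"])@c["R"]
def pix(c,X):
    q=c["R"]@np.array(X)+c["t"]; return q[0]/q[2]*c["fx"]+c["cx"],q[1]/q[2]*c["fy"]+c["cy"]
E
python3 - <<'E'
from h import *
np.set_printoptions(precision=3,suppress=True)
for n in("scene","top"):
    c=capture(n); cv2.imwrite(f"pics/{n}0.png",c["frame"][:,:,::-1])
    print(n,"cam at",-c["R"].T@c["t"])
    for l in["index_stop","ring_centre","stop_arm","flat_bar","magnet_square","tape_measure","spatter_spray","steel_cup","gel_tin","log_book","soapstone_holder"]:
        r=masks_of(l,c)
        for d in r[:2]:
            P=cloud(c,d["region"])
            if len(P): print(l,round(d["p"],2),d["xy"],len(P),np.median(P,0),P.min(0),P.max(0))
s=sense();print(s["tcp_pos"],s["ee_rot"],s["time_s"])
E
```

```text
scene cam at [0.159 0.545 1.167]
index_stop 0.97 [266.9, 183.2] 3483 [ 0.576 -0.218  0.024] [ 0.48  -0.36  -0.005] [ 0.732 -0.084  0.129]
ring_centre 0.77 [276.0, 168.6] 213 [ 0.578 -0.222  0.091] [ 0.551 -0.335 -0.004] [ 0.621 -0.188  0.129]
ring_centre 0.26 [265.6, 148.2] 465 [ 0.658 -0.357  0.008] [ 0.605 -0.415 -0.004] [ 0.708 -0.283  0.033]
stop_arm 0.8 [263.9, 172.8] 727 [ 0.595 -0.223  0.039] [ 0.531 -0.298 -0.004] [ 0.69  -0.188  0.128]
flat_bar 0.75 [270.3, 147.2] 426 [ 0.658 -0.356  0.008] [ 0.605 -0.415 -0.001] [ 0.709 -0.303  0.014]
magnet_square 0.45 [217.7, 299.2] 769 [0.541 0.155 0.03 ] [ 0.502  0.103 -0.004] [0.591 0.194 0.069]
spatter_spray 0.89 [238.7, 264.4] 1255 [0.495 0.103 0.158] [0.476 0.061 0.   ] [0.532 0.116 0.206]
spatter_spray 0.51 [366.6, 158.9] 555 [ 0.359 -0.4    0.051] [ 0.329 -0.45  -0.001] [ 0.393 -0.38   0.062]
steel_cup 0.95 [216.4, 300.3] 675 [0.54  0.155 0.03 ] [ 0.502  0.129 -0.004] [0.566 0.194 0.069]
gel_tin 0.84 [367.3, 159.8] 532 [ 0.359 -0.4    0.051] [ 0.33  -0.45  -0.001] [ 0.393 -0.38   0.062]
log_book 0.83 [379.6, 207.1] 1613 [ 0.273 -0
[... 938 characters left out ...]
0.63 [162.9, 204.6] 1022 [0.501 0.074 0.197] [ 0.475  0.058 -0.003] [0.54  0.161 0.205]
steel_cup 0.56 [130.7, 188.2] 575 [0.541 0.177 0.021] [ 0.503  0.101 -0.002] [0.573 0.194 0.199]
steel_cup 0.19 [301.2, 179.2] 307 [ 0.581 -0.225  0.095] [ 0.553 -0.266  0.013] [ 0.617 -0.188  0.128]
gel_tin 0.67 [384.8, 270.2] 767 [ 0.363 -0.409  0.053] [ 0.331 -0.446 -0.006] [ 0.395 -0.381  0.061]
log_book 0.71 [331.5, 307.1] 2668 [ 0.273 -0.289  0.012] [ 0.195 -0.345 -0.005] [ 0.35  -0.237  0.019]
soapstone_holder 0.5 [275.5, 259.9] 246 [ 0.384 -0.162  0.013] [ 0.374 -0.223 -0.003] [ 0.395 -0.112  0.018]
[ 0.178 -0.599  0.242] [[-0.959 -0.285  0.   ]
 [-0.285  0.959  0.   ]
 [-0.     0.    -1.   ]] 1.2
```

Run:
```python
from h import *
np.set_printoptions(precision=4,suppress=True)
for n in("scene","top"):
    c=capture(n)
    m=masks_of("index_stop",c)[0]["region"]; P=cloud(c,m)
    f=c["frame"][:,:,::-1].copy()
    # ring points
    R=P[(P[:,2]>.068)&(P[:,2]<.135)]; print(n,len(R),R.mean(0),R.min(0),R.max(0))
    A=P[(P[:,2]>.031)&(P[:,2]<.041)]; print("arm",len(A),A.mean(0))
    if len(A): print(cv2.minAreaRect((A[:,:2]*1000).astype(np.float32)))
    B=P[(P[:,2]>.019)&(P[:,2]<.029)]; print("plate",cv2.minAreaRect((B[:,:2]*1000).astype(np.float32)))
    T=R[R[:,2]>R[:,2].max()-.008]; print("top",T.mean(0))
    q=R-R.mean(0); w,v=np.linalg.eigh(q.T@q); print("normal",v[:,0])
    u0,v0=map(int,pix(c,(.6,-.25,.05)))
    cr=f[max(0,v0-75):v0+75,max(0,u0-100):u0+100]; cv2.imwrite(f"pics/{n}_crop.png",cv2.resize(cr,None,fx=4,fy=4,interpolation=cv2.INTER_CUBIC)); print(u0-100,v0-75)
```

```text
scene 186 [ 0.577  -0.219   0.0993] [ 0.5523 -0.2537  0.0686] [ 0.604  -0.1882  0.1284]
arm 377 [ 0.6132 -0.23    0.036 ]
((593.4080200195312, -202.63897705078125), (173.32736206054688, 185.53033447265625), 11.716334342956543)
plate ((604.6753540039062, -233.20272827148438), (233.82740783691406, 162.3000946044922), 68.55095672607422)
top [ 0.5947 -0.2262  0.1234]
normal [ 0.7106 -0.2826 -0.6443]
168 92
top 271 [ 0.5776 -0.2205  0.1007] [ 0.5522 -0.2533  0.0708] [ 0.6034 -0.1884  0.1297]
arm 734 [ 0.6189 -0.2362  0.036 ]
((592.6307983398438, -221.2476806640625), (125.28421783447266, 197.4947967529297), 37.9796028137207)
plate ((604.2431030273438, -231.10690307617188), (230.08917236328125, 154.07754516601562), 68.5934066772461)
top [ 0.5956 -0.2278  0.1245]
normal [ 0.721  -0.2831 -0.6325]
215 90
```

View pics/top0.png

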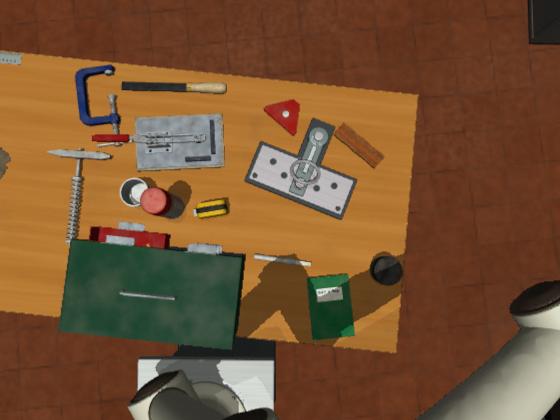

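View pics/scene0.png

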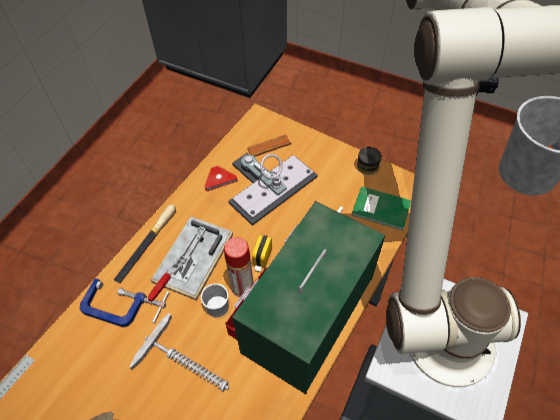

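View pics/top_crop.png

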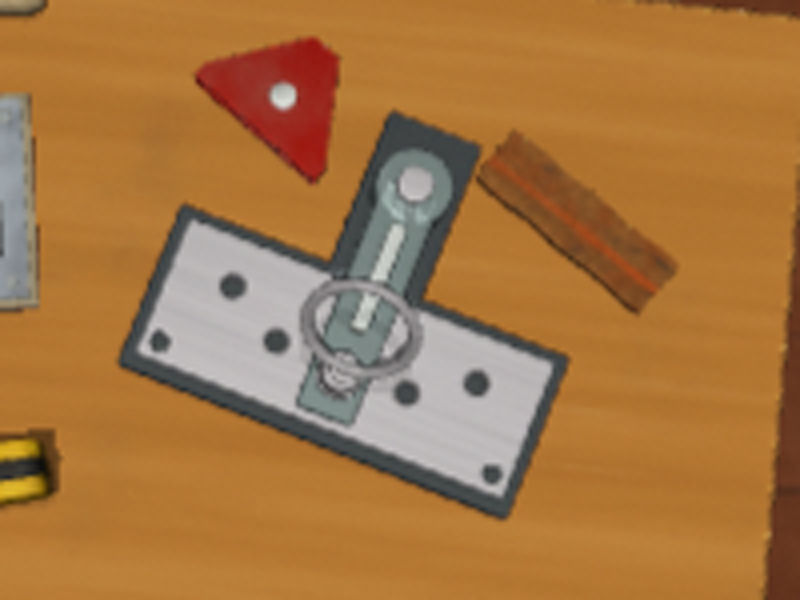

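The rusty bar (top image ≈ (358,144), crop (578,222)) lies on the right, −y side. The arm runs from the pivot at crop (415,183) to its end at (327,410), and the ring is around (360,330). So I swing one hole to the right, towards the hole at crop (406,393). I'll work out the pivot and hole geometry while moving to the pre-approach.

Run:
```python
from h import *
np.set_printoptions(precision=4,suppress=True)
c=capture("top")
H=[world(c,215+u/4,90+v/4,) for u,v in((415,183),)]
print("pivot depth",H)
def atz(u,v,z):
    r=c["R"].T@np.array([(u-c["cx"])/c["fx"],(v-c["cy"])/c["fy"],1]);o=-c["R"].T@c["t"];return o+r*(z-o[2])/r[2]
h={k:atz(215+u/4,90+v/4,.024) for k,(u,v) in{"p40":(232,286),"p20":(276,340),"m20":(406,393),"m40":(477,383)}.items()}
print(h)
# fit pivot, yaw from 4 holes
from scipy.optimize import least_squares
a=np.radians([40,20,-20,-40])
f=lambda q:np.concatenate([[q[0]-.12*np.cos(q[2]-t)-p[0],q[1]-.12*np.sin(q[2]-t)-p[1]] for t,p in zip(a,h.values())])
s=least_squares(f,[.69,-.27,-.37]);print(s.x,np.degrees(s.x[2]),s.fun)
```

```text
pivot depth [array([ 0.6708, -0.2575,  0.0444])]
{'p40': array([ 0.6125, -0.1521,  0.024 ]), 'p20': array([ 0.5808, -0.1783,  0.024 ]), 'm20': array([ 0.5502, -0.2549,  0.024 ]), 'm40': array([ 0.5566, -0.2966,  0.024 ])}
[ 0.6704 -0.2576 -0.3718] -21.30286458260384 [ 0.0002 -0.0003 -0.0005 -0.0002  0.0002 -0.      0.0001  0.0005]
```

>>> drive_tool([
  [0, 23, 26, 0, 0, 0, -0.12],
  [0, 23, 26, 0, 0, 0, -0.12],
  [0, 23, 26, 0, 0, 0, -0.12],
  [0, 23, 26, 0, 0, 0, -0.12],
  [0, 23, 26, 0, 0, 0, -0.12],
])

```text
time_s: 1.87
tcp_pos: [0.2936, -0.4681, 0.2417]
ee_rot: [[-0.95, 0.311, 0.0], [0.311, 0.95, -0.0], [-0.0, -0.0, -1.0]]
wrist_force: [1.1, -1.4, 0.9]
gripper_width: 0.708
gripper_force: 0.0
```

>>> drive_tool([
  [0, 23, 26, 0, 0, 0, -0.063],
  [0, 23, 26, 0, -0.0426, -0.1082, 0],
  [0, 23, 26, 0, -0.0426, -0.1082, 0],
  [0, 23, 26, 0, -0.0426, -0.1082, 0],
  [0, 23, 26, 0, -0.0426, -0.1082, 0],
])

```text
time_s: 2.28
tcp_pos: [0.4096, -0.3384, 0.2434]
ee_rot: [[-0.828, 0.365, 0.425], [0.325, 0.931, -0.166], [-0.457, 0.0, -0.89]]
wrist_force: [1.3, -0.5, -0.4]
gripper_width: 0.324
gripper_force: 0.0
```

>>> drive_tool([
  [0, 23, 26, 0, -0.0426, -0.1082, 0],
  [0, 23, 26, 0, -0.0426, -0.1082, 0],
  [0, 10, 20, 0, 0, 0, 0],
  [0, 10, 20, 0, 0, 0, 0],
  [0, 0, 0, 0, 0, 0, 0],
])

```text
time_s: 2.7
tcp_pos: [0.458, -0.2717, 0.2489]
ee_rot: [[-0.754, 0.366, 0.546], [0.29, 0.931, -0.223], [-0.589, -0.01, -0.808]]
wrist_force: [-1.3, -0.7, -0.2]
gripper_width: 0.018
gripper_force: 0.0
```

>>> drive_tool([
  [0, 0, 0, 0, 0, 0, 0],
])

```text
time_s: 2.78
tcp_pos: [0.458, -0.2734, 0.2492]
ee_rot: [[-0.752, 0.369, 0.547], [0.294, 0.929, -0.223], [-0.591, -0.007, -0.807]]
wrist_force: [0.3, 0.1, -0.2]
gripper_width: 0.009
gripper_force: 0.0
```

```bash
cat > st.py <<'E'
from h import *
np.set_printoptions(precision=4,suppress=True)
s=sense();R=np.array(s["ee_rot"]);p=np.array(s["tcp_pos"])
y=np.radians(-21.3);t=np.radians(40)
import sys
if len(sys.argv)>1:y+=np.radians(float(sys.argv[1]))
z=np.array([np.sin(t)*np.cos(y),np.sin(t)*np.sin(y),-np.cos(t)]);Y=np.array([-np.sin(y),np.cos(y),0]);G=np.stack([np.cross(Y,z),Y,z],1)
print(s["joints"],p,s["wrist_force"],s["time_s"]);print("rot to go",cv2.Rodrigues(G@R.T)[0].ravel())
C=np.array([.578,-.2205,.099]);d=z
print("pre delta mm",(C-.09*d-p)*1000,"d",d)
E
python3 st.py
```

```text
[ -13.514    -1.393   -47.7353   33.5586   -9.3067 -129.5708] [ 0.458  -0.2734  0.2492] [ 0.2658  0.1475 -0.2355] 2.7833
rot to go [-0.0178 -0.0644  0.0067]
pre delta mm [ 66.1469  73.9641 -81.2313] d [ 0.5989 -0.2335 -0.766 ]
```

>>> drive_tool([
  [0, 12, 10, 0, 0.03, 0.05, 0],
  [0, 20, 20, -10, 0, 0, 0],
  [0, 20, 20, -15, 0, 0, 0],
  [0, 10, 15, -15, 0, 0, 0],
  [0, 0, 0, 0, 0, 0, 0],
])

```text
time_s: 3.2
tcp_pos: [0.5118, -0.2232, 0.2239]
ee_rot: [[-0.783, 0.373, 0.498], [0.312, 0.928, -0.204], [-0.538, -0.004, -0.843]]
wrist_force: [-0.3, 0.6, -0.8]
gripper_width: 0.005
gripper_force: 0.0
```

```bash
sed -i 's/radians(40)/radians(33)/' st.py; python3 st.py
```

```text
[  -9.1778    3.5692  -48.5498   49.5423   -9.2041 -149.8162] [ 0.5118 -0.2232  0.2239] [-0.2659  0.5883 -0.8081] 3.2
rot to go [ 0.0009 -0.0087  0.0102]
pre delta mm [ 20.5555  20.4679 -49.3722] d [ 0.5074 -0.1978 -0.8387]
```

```bash
cat > kin.py <<'E'
import numpy as np
from scipy.optimize import least_squares
from scipy.spatial.transform import Rotation as Ro
r=lambda a,d:Ro.from_euler(a,d,degrees=True).as_matrix()
def fk(j,q,s4=1,s6=1):
    r0,h,L1,L2,e,b,lt=q
    A=r('z',j[0]);p=np.array([r0,0,h])+r('y',j[1])@[0,0,L1]
    F=r('y',j[1]-j[2]);W=F@r('x',s4*j[3])
    p=p+F@[L2,0,e]+W@[0,b,0];T=W@r('y',-j[4])
    return A@(p+T@[lt,0,0]),A@T@r('x',s6*j[5])
S=[([-58.637,22.042,.453,0,-68.411,-14.817],[.178,-.599,.242],[0,0,-1]),
([-13.514,-1.393,-47.7353,33.5586,-9.3067,-129.5708],[.458,-.2734,.2492],[.547,-.223,-.807]),
([-9.1778,3.5692,-48.5498,49.5423,-9.2041,-149.8162],[.5118,-.2232,.2239],[.498,-.204,-.843])]
def fit(s4):
    f=lambda q:np.concatenate([(fk(j,q,s4)[0]-p) for j,p,z in S]+[1e-3*(q-np.array([0,.2,.41,.43,0,-.13,.3]))])
    return least_squares(f,[0,.2,.41,.43,0,-.13,.3])
if __name__=="__main__":
    np.set_printoptions(precision=4,suppress=True)
    for s4 in(1,-1):
        o=fit(s4);print(s4,o.x,o.fun[:9]*1000)
        for j,p,z in S:print(fk(j,o.x,s4)[1][:,0],z)
    for s6 in(1,-1):
        M=[np.linalg.inv(fk(j,o.x,-1 if 0 else 1,s6)[1]) for j,p,z in S]
E
python3 kin.py
```

```text
1 [ 0.7858 -0.4673  0.2005 -0.3612  0.2141 -0.1668 -0.1942] [ -6.0182  -3.5963   2.7123  -2.0589   3.0328 -13.8992   3.8299   6.3302
  11.1876]
[-0.  0. -1.] [0, 0, -1]
[ 0.5885 -0.0495 -0.807 ] [0.547, -0.223, -0.807]
[ 0.5369  0.0365 -0.8429] [0.498, -0.204, -0.843]
-1 [-0.0007  0.1609  0.5646  0.4223  0.0006 -0.1598  0.2874] [-0.0112 -0.0069 -0.0105  0.0042 -0.0342  0.0539 -0.0026  0.0597 -0.0433]
[-0.  0. -1.] [0, 0, -1]
[ 0.5467 -0.2233 -0.807 ] [0.547, -0.223, -0.807]
[ 0.4981 -0.2038 -0.8429] [0.498, -0.204, -0.843]
```

```bash
cat > ik.py <<'E'
from kin import *
np.set_printoptions(precision=1,suppress=True,linewidth=150)
Q=fit(-1).x
lo=np.array([-179.8,-69.3,-61.2,-181.2,-171.1,-177.4]);hi=np.array([179.8,118.1,80.6,117.6,-9.14,177.4])
Rs=np.array([[-.783,.373,.498],[.312,.928,-.204],[-.538,-.004,-.843]]);R0=np.array([[-.959,-.285,0],[-.285,.959,0],[0,0,-1]])
def M(s6): return [fk(j,Q,-1,s6)[1].T@R for (j,_,_),R in((S[0],R0),(S[2],Rs))]
s6=min((1,-1),key=lambda s:np.abs(np.subtract(*M(s))).max()); K=M(s6)[0]
u,_,v=np.linalg.svd(K);K=np.round(u@v)if 0 else u@v
def pose(h,t,roll=0):
    h,t=np.radians([h,t]);z=np.array([np.sin(t)*np.cos(h),np.sin(t)*np.sin(h),-np.cos(t)]);Y=np.array([-np.sin(h),np.cos(h),0])
    return np.stack([np.cross(Y,z),Y,z],1)@r('z',roll)
def ik(p,R,j0):
    def f(j):
        a,b=fk(j,Q,-1,s6);return np.concatenate([(a-p)*5,(b@K-R).ravel()])
    o=least_squares(f,np.clip(j0,lo+.01,hi-.01),bounds=(lo,hi),x_scale=30);return o.x,np.abs(o.fun).max()
if __name__=="__main__":
    print(np.abs(np.subtract(*M(s6))).max())
    C=np.array([.578,-.2205,.099]);P=np.array([.6704,-.2576,0])
    C2=P+r('z',20)@(C-P);up=np.array([0,0,.03])
    rng=np.random.default_rng(0)
    for t in(30,35,40,45):
      for h in(-50,-40,-30,-21,-10,0,10):
        R=pose(h,t);z=R[:,2];out=set()
        for n,p in(("pre",C-.07*z),("hook",C+.012*z),("swung",C2+up)):
          b={}
          for rl in(0,180):
            Rr=pose(h,t,rl)
            for k in range(6):
              j,e=ik(p,Rr,np.array([-10,5,-48,[60,-150,0,100,-120,-60][k],-20,rng.uniform(-170,170)]))
              if e<2e-3:b[(round(j[3]/3),rl)]=j
          for j in b.values():print(t,h,n,j)
E
python3 ik.py
```

```text
0.0005144151161601274
30 -50 pre [ -5.4  13.8 -48.3  75.6 -21.3 154.9]
30 -50 pre [ -5.4  13.8 -48.3  75.6 -21.3 -25.1]
30 -50 hook [-20.6  22.4 -47.3 113.9 -15.6 129.3]
30 -50 hook [-20.6  22.4 -47.3 113.9 -15.6 -50.7]
30 -50 swung [-18.9  18.6 -46.9  96.7 -15.1 145.5]
30 -50 swung [-18.9  18.6 -46.9  96.7 -15.1 -34.5]
30 -40 pre [-14.4  12.3 -50.8  92.7 -12.5 154.7]
30 -40 pre [-14.4  12.3 -50.8  92.7 -12.5 -25.3]
30 -10 pre [  -5.    12.4  -38.9   15.2   -9.1 -109.3]
30 -10 pre [ -5.   12.4 -38.9  15.2  -9.1  70.7]
30 -10 swung [ -9.   18.8 -31.1   2.9 -10.1 -93.8]
30 -10 swung [ -9.   18.8 -31.1   2.9 -10.1  86.2]
30 0 pre [ -9.   13.5 -27.1 -13.  -20.2 -70. ]
30 0 pre [ -9.   13.5 -27.1 -13.  -20.2 110. ]
30 0 hook [ -8.7  22.8 -24.4 -18.5 -13.8 -64.5]
30 0 hook [ -8.7  22.8 -24.4 -18.5 -13.8 115.5]
30 0 swung [-13.   19.5 -21.5 -18.7 -20.7 -61.1]
30 0 swung [-13.   19.5 -21.5 -18.7 -20.7 118.9]
30 10 pre [-14.2  14.9 -20.3 -24.8 -29.3 -46.8]
30 10 pre [-14.2  14.9 -20.3 -24.8 -29.3 133.2]
30 10 hook [-13.   23.5 -18.3 -30.1 -23.  -41.7]
30 10 hook [-13.   23.5 -18.3 -30.1 -23. 
[... 1314 characters left out ...]
18.2]
40 10 swung [-23.7  20.3 -15.  -48.5 -28.5 161.8]
45 -30 hook [ -36.8   23.1  -33.4 -156.7  -12.2   72. ]
45 -30 hook [ -36.8   23.1  -33.4 -156.7  -12.2 -108. ]
45 0 pre [-21.1  12.9 -24.1 -56.4 -17.8 -19.6]
45 0 pre [-21.1  12.9 -24.1 -56.4 -17.8 160.4]
45 0 hook [-22.3  22.6 -18.3 -68.5 -16.8  -6.2]
45 0 hook [-22.3  22.6 -18.3 -68.5 -16.8 173.8]
45 0 swung [-23.9  19.  -18.  -58.5 -19.6 -15.7]
45 0 swung [-23.9  19.  -18.  -58.5 -19.6 164.3]
45 10 pre [-27.6  15.1 -19.9 -59.2 -30.2  -6.1]
45 10 pre [-27.6  15.1 -19.9 -59.2 -30.2 173.9]
45 10 hook [-25.6  23.9 -16.  -67.1 -26.6   1.6]
45 10 swung [-28.2  20.7 -14.7 -59.8 -30.4  -4.9]
45 10 swung [-28.2  20.7 -14.7 -59.8 -30.4 175.1]
```

```bash
cat > plan.py <<'E'
from ik import *
np.set_printoptions(precision=4,suppress=True,linewidth=150)
j=np.array(S[2][0]);p=np.array(S[2][1]);R=Rs
C=np.array([.578,-.2205,.099]);P=np.array([.6704,-.2576,0]);C2=P+r('z',20)@(C-P)
G=pose(3,38);z=G[:,2]
for n,pp,RR in(("a",p,pose(-9,20)),("b",p,pose(3,20)),("c",p,G),("pre",C-.07*z,G),("hook",C+.012*z,G),("hooklift",C+.012*z+[0,0,.04],G),("swung",C2+.012*z+[0,0,.04],G),("low",C2+.012*z+[0,0,-.01],G),("out",C2-.09*z,G)):
    w=cv=Ro.from_matrix(RR@R.T).as_rotvec();d=(pp-p)*1000
    j,e=ik(pp,RR,j);print(n,"d",d.round(1),"w",w,"j",j.round(1),round(e,4));p,R=pp,RR
E
python3 plan.py
```

```text
a d [0. 0. 0.] w [0.0625 0.2105 0.2236] j [ -6.5   8.1 -24.9   1.4 -37.1 -93.5] 0.0
b d [0. 0. 0.] w [0.     0.     0.2094] j [ -9.3   8.9 -20.9  -6.4 -40.8 -73.6] 0.0
c d [0. 0. 0.] w [ 0.0164 -0.3137  0.    ] j [-14.    5.3 -25.1 -25.3 -24.9 -53.2] 0.0
pre d [ 23.2   0.4 -69.7] w [0. 0. 0.] j [-15.2  13.1 -24.4 -35.5 -19.3 -41.6] 0.0
hook d [ 50.4   2.6 -64.6] w [0. 0. 0.] j [-15.3  22.6 -19.4 -44.9 -15.9 -31.5] 0.0
hooklift d [ 0.  0. 40.] w [0. 0. 0.] j [-13.3  18.9 -20.3 -36.  -17.1 -42.2] 0.0
swung d [ -7.1 -33.8  -0. ] w [0. 0. 0.] j [-18.3  19.7 -17.8 -39.  -20.8 -35.8] 0.0
low d [  0.   0. -50.] w [0. 0. 0.] j [-20.6  24.3 -17.2 -48.8 -19.1 -23.9] 0.0
out d [-62.7  -3.3  90.4] w [0. 0. 0.] j [-20.9  12.  -22.3 -36.8 -24.6 -36.5] 0.0
```

>>> drive_tool([
  [0, 0, 0, 0, 0.008, 0.026, 0.028],
  [0, 0, 0, 0, 0.008, 0.026, 0.028],
  [0, 0, 0, 0, 0.008, 0.026, 0.028],
  [0, 0, 0, 0, 0.008, 0.026, 0.028],
  [0, 0, 0, 0, 0.008, 0.026, 0.028],
])

```text
time_s: 3.62
tcp_pos: [0.5125, -0.2261, 0.2277]
ee_rot: [[-0.871, 0.254, 0.421], [0.226, 0.967, -0.116], [-0.437, -0.006, -0.9]]
wrist_force: [0.1, -0.4, 0.2]
gripper_width: 0.005
gripper_force: 0.0
```

>>> drive_tool([
  [0, 0, 0, 0, 0.008, 0.026, 0.028],
  [0, 0, 0, 0, 0.008, 0.026, 0.028],
  [0, 0, 0, 0, 0.008, 0.026, 0.028],
  [0, 0, 0, 0, 0, 0, 0.07],
  [0, 0, 0, 0, 0, 0, 0.07],
])

```text
time_s: 4.03
tcp_pos: [0.5125, -0.2262, 0.2275]
ee_rot: [[-0.931, 0.03, 0.364], [0.028, 1.0, -0.011], [-0.364, -0.0, -0.931]]
wrist_force: [-0.3, -0.7, -0.4]
gripper_width: 0.009
gripper_force: 0.0
```

>>> drive_tool([
  [0, 0, 0, 0, 0, 0, 0.07],
  [0, 0, 0, 0, 0.005, -0.09, 0],
  [0, 0, 0, 0, 0.005, -0.09, 0],
  [0, 0, 0, 0, 0.006, -0.134, 0],
  [0, 0, 0, 0, 0, 0, 0],
])

```text
out of range: a turn must lie within [-0.125, 0.125]
```

>>> drive_tool([
  [0, 0, 0, 0, 0, 0, 0.07],
  [0, 0, 0, 0, 0.005, -0.09, 0],
  [0, 0, 0, 0, 0.005, -0.09, 0],
  [0, 0, 0, 0, 0.006, -0.12, 0],
  [0, 0, 0, 0, 0, 0, 0],
])

```text
time_s: 4.45
tcp_pos: [0.5096, -0.2256, 0.2257]
ee_rot: [[-0.786, -0.032, 0.618], [-0.019, 0.999, 0.027], [-0.618, 0.01, -0.786]]
wrist_force: [-0.6, 0.8, -0.1]
gripper_width: 0.003
gripper_force: 0.0
```

```bash
cat > go.py <<'E'
from ik import *
from station import sense
import sys
np.set_printoptions(precision=4,suppress=True,linewidth=150)
s=sense();p=np.array(s["tcp_pos"]);R=np.array(s["ee_rot"]);G=pose(3,38);z=R[:,2]
C=np.array([.578,-.2205,.099])
print(s["joints"],s["wrist_force"],"turn",Ro.from_matrix(G@R.T).as_rotvec(),"z",z,"pre",(C-.07*z-p)*1e3,"hook",(C+.012*z-p)*1e3)
E
python3 go.py
```

```text
[-14.2374   5.0311 -25.3078 -25.1824 -24.7765 -54.4563] [-0.642   0.7552 -0.0712] turn [-0.0098  0.0029  0.0206] z [ 0.6177  0.0272 -0.7859] pre [ 25.1743   3.203  -71.6428] hook [  75.8269    5.4362 -136.0891]
```

>>> drive_tool([
  [0, 8, 1, -24, 0, 0, 0],
  [0, 8, 1, -24, 0, 0, 0],
  [0, 9, 1, -23, 0, 0, 0],
  [0, 0, 0, 0, 0, 0, 0],
])

```text
time_s: 4.78
tcp_pos: [0.5369, -0.2232, 0.152]
ee_rot: [[-0.792, -0.036, 0.61], [-0.024, 0.999, 0.027], [-0.611, 0.007, -0.792]]
wrist_force: [0.2, -0.2, -0.0]
gripper_width: 0.002
gripper_force: 0.0
```

```bash
python3 go.py
python3 - <<'E'
from h import *
I=[]
for n in("scene","top"):
    c=capture(n);f=c["frame"][:,:,::-1];u,v=map(int,pix(c,(.57,-.22,.1)))
    I.append(cv2.resize(f[v-50:v+50,u-50:u+50],(400,400),interpolation=cv2.INTER_CUBIC));print(u-50,v-50)
cv2.imwrite("pics/pre.png",np.hstack(I))
E
```

```text
[-14.6437  13.4156 -24.5621 -34.2386 -18.7229 -44.066 ] [ 0.1585 -0.1989 -0.0011] turn [-0.0066 -0.0068  0.0166] z [ 0.61    0.0273 -0.792 ] pre [-1.5991  0.7626  2.441 ] hook [ 48.4172   3.0003 -62.5003]
223 117
254 125
```

View pics/pre.png

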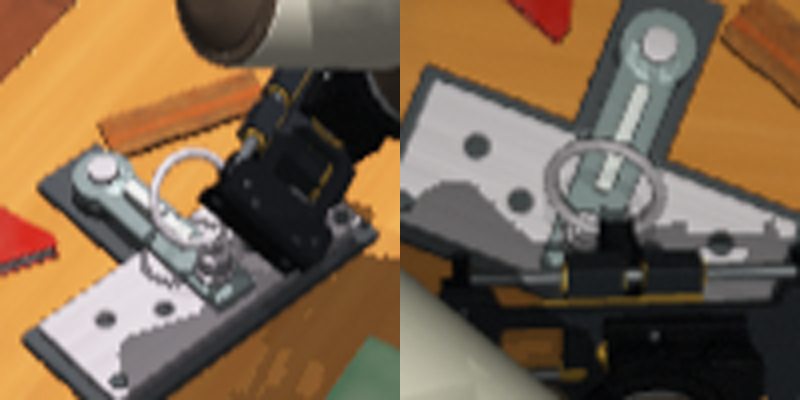

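The view shows the closed fingertips at about (622,220), just in front of the ring opening, which is centred near (607,190). Allowing for parallax, the 2–3 mm offset is fine, so I'll insert.

>>> drive_tool([
  [0, 9, 1, -12, 0, 0, 0],
  [0, 9, 1, -12, 0, 0, 0],
  [0, 10, 1, -12, 0, 0, 0],
  [0, 0, 0, 0, 0, 0, 0],
])

```text
time_s: 5.22
tcp_pos: [0.566, -0.2206, 0.1202]
ee_rot: [[-0.787, -0.037, 0.615], [-0.027, 0.999, 0.025], [-0.616, 0.003, -0.788]]
wrist_force: [0.3, -0.4, -1.0]
gripper_width: 0.001
gripper_force: 0.0
```

>>> drive_tool([
  [0, 7, 0, -9, 0, 0, 0],
  [0, 7, 0, -9, 0, 0, 0],
  [0, 6, 0, -8, 0, 0, 0],
  [0, 0, 0, 0, 0, 0, 0],
])

```text
time_s: 5.55
tcp_pos: [0.5854, -0.2207, 0.0942]
ee_rot: [[-0.787, -0.037, 0.615], [-0.027, 0.999, 0.025], [-0.616, 0.003, -0.788]]
wrist_force: [-0.1, 0.1, -0.0]
gripper_width: 0.007
gripper_force: 0.0
```

```bash
cat > look.py <<'E'
from h import *
import sys
I=[]
for n in("scene","top"):
    c=capture(n);f=c["frame"][:,:,::-1];u,v=map(int,pix(c,(.57,-.23,.1)))
    I.append(cv2.resize(f[v-50:v+50,u-50:u+50],(400,400),interpolation=cv2.INTER_CUBIC))
cv2.imwrite(f"pics/{sys.argv[1]}.png",np.hstack(I))
E
python3 go.py; python3 look.py ins
```

```text
[-14.7304  22.0969 -19.8612 -43.1984 -15.3006 -34.5117] [-0.1447  0.0563 -0.0091] turn [-0.0029 -0.      0.0155] z [ 0.6152  0.025  -0.7879] pre [-50.4465  -1.5872  60.0056] hook [ 0.0035  0.4644 -4.6055]
```

View pics/ins.png

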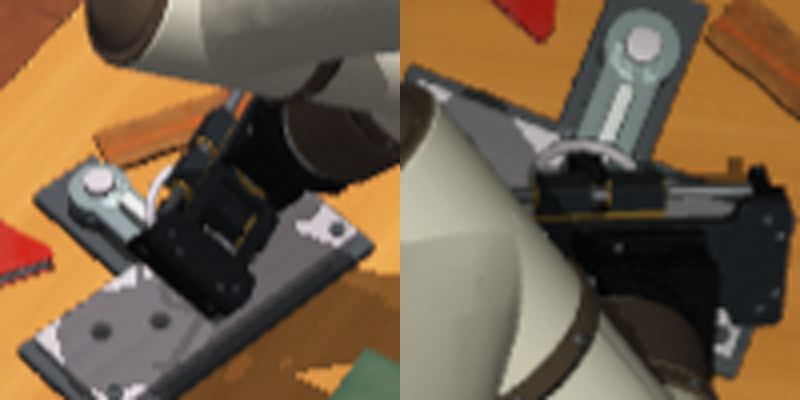

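The finger is through the ring with no contact force, and the ring's arc shows at about (585,155). Next I lift vertically in small steps.

>>> drive_tool([
  [0, 0, 0, 4, 0, 0, 0],
  [0, 0, 0, 4, 0, 0, 0],
  [0, 0, 0, 3, 0, 0, 0],
  [0, 0, 0, 0, 0, 0, 0],
])

```text
time_s: 5.98
tcp_pos: [0.5851, -0.2205, 0.1065]
ee_rot: [[-0.786, -0.037, 0.617], [-0.028, 0.999, 0.024], [-0.617, 0.002, -0.787]]
wrist_force: [-0.4, -0.6, 0.8]
gripper_width: 0.004
gripper_force: 0.0
```

>>> drive_tool([
  [0, 0, 0, 3, 0, 0, 0],
  [0, 0, 0, 0, 0, 0, 0],
])

```text
time_s: 6.15
tcp_pos: [0.5849, -0.2205, 0.1087]
ee_rot: [[-0.787, -0.037, 0.616], [-0.028, 0.999, 0.025], [-0.616, 0.002, -0.788]]
wrist_force: [0.5, 0.2, -0.3]
gripper_width: 0.004
gripper_force: 0.0
```

>>> drive_tool([
  [0, 0, 0, 3, 0, 0, 0],
  [0, 0, 0, 0, 0, 0, 0],
])

```text
time_s: 6.32
tcp_pos: [0.5849, -0.2206, 0.1114]
ee_rot: [[-0.787, -0.037, 0.615], [-0.028, 0.999, 0.025], [-0.616, 0.002, -0.788]]
wrist_force: [-0.0, -0.8, -0.3]
gripper_width: 0.005
gripper_force: 0.0
```

>>> drive_tool([
  [0, 0, 0, 3, 0, 0, 0],
  [0, 0, 0, 0, 0, 0, 0],
])

```text
time_s: 6.48
tcp_pos: [0.5848, -0.2205, 0.1143]
ee_rot: [[-0.788, -0.037, 0.615], [-0.028, 0.999, 0.025], [-0.616, 0.003, -0.788]]
wrist_force: [-0.9, -0.3, -0.1]
gripper_width: 0.004
gripper_force: 0.1
```

>>> drive_tool([
  [0, 0, 0, 2, 0, 0, 0],
  [0, 0, 0, 0, 0, 0, 0],
])

```text
time_s: 6.65
tcp_pos: [0.5842, -0.2203, 0.1156]
ee_rot: [[-0.788, -0.037, 0.614], [-0.027, 0.999, 0.025], [-0.615, 0.003, -0.789]]
wrist_force: [-0.6, -0.2, -0.9]
gripper_width: 0.007
gripper_force: 0.5
```

>>> drive_tool([
  [0, 0, 0, 2, 0, 0, 0],
  [0, 0, 0, 0, 0, 0, 0],
])

```text
time_s: 6.82
tcp_pos: [0.5836, -0.2201, 0.1169]
ee_rot: [[-0.789, -0.037, 0.613], [-0.027, 0.999, 0.026], [-0.613, 0.004, -0.79]]
wrist_force: [-1.7, -0.1, -1.9]
gripper_width: 0.011
gripper_force: 1.5
```

>>> drive_tool([
  [0, 0, 0, 2, 0, 0, 0],
  [0, 0, 0, 0, 0, 0, 0],
])

```text
time_s: 6.98
tcp_pos: [0.5832, -0.22, 0.1184]
ee_rot: [[-0.79, -0.037, 0.612], [-0.027, 0.999, 0.026], [-0.612, 0.005, -0.791]]
wrist_force: [-1.6, -0.2, -5.1]
gripper_width: 0.009
gripper_force: 2.7
```

>>> drive_tool([
  [0, 0, 0, 2, 0, 0, 0],
  [0, 0, 0, 0, 0, 0, 0],
])

```text
time_s: 7.15
tcp_pos: [0.5833, -0.22, 0.1206]
ee_rot: [[-0.79, -0.037, 0.612], [-0.027, 0.999, 0.026], [-0.613, 0.005, -0.79]]
wrist_force: [-4.3, -0.2, -5.7]
gripper_width: 0.003
gripper_force: 3.3
```

>>> drive_tool([
  [0, 0, 0, 3, 0, 0, 0],
  [0, 0, 0, 3, 0, 0, 0],
  [0, 0, 0, 0, 0, 0, 0],
])

```text
time_s: 7.4
tcp_pos: [0.5835, -0.2198, 0.1273]
ee_rot: [[-0.789, -0.038, 0.613], [-0.027, 0.999, 0.027], [-0.613, 0.004, -0.79]]
wrist_force: [-4.6, -0.3, -6.7]
gripper_width: 0.009
gripper_force: 4.0
```

>>> drive_tool([
  [0, 0, 0, 3, 0, 0, 0],
  [0, 0, 0, 3, 0, 0, 0],
  [0, 0, 0, 0, 0, 0, 0],
])

```text
time_s: 7.65
tcp_pos: [0.5835, -0.2198, 0.1335]
ee_rot: [[-0.789, -0.038, 0.613], [-0.027, 0.999, 0.027], [-0.613, 0.004, -0.79]]
wrist_force: [-5.5, 0.6, -7.5]
gripper_width: 0.005
gripper_force: 4.5
```

>>> drive_tool([
  [0, 0, 0, 3, 0, 0, 0],
  [0, 0, 0, 0, 0, 0, 0],
])

```text
time_s: 7.82
tcp_pos: [0.5836, -0.2198, 0.1365]
ee_rot: [[-0.789, -0.038, 0.613], [-0.027, 0.999, 0.027], [-0.613, 0.004, -0.79]]
wrist_force: [-6.3, 1.3, -6.9]
gripper_width: 0.004
gripper_force: 4.7
```

```bash
python3 go.py
cat > ring.py <<'E'
from h import *
np.set_printoptions(precision=4,suppress=True)
for n in("scene","top"):
    c=capture(n)
    for l in("ring_centre","stop_arm"):
        for d in masks_of(l,c)[:1]:
            P=cloud(c,d["region"])
            if l=="ring_centre":
                T=P[(P[:,2]>.07)&(P[:,2]<.17)]; print(n,"ring",d["p"],len(T),T.mean(0) if len(T) else"",T.max(0) if len(T) else"",T.min(0) if len(T) else"")
            A=P[(P[:,2]>.031)&(P[:,2]<.042)]; print(n,l,len(A))
            if len(A)>60:
                q=A[:,:2]-[.6704,-.2576]; q=q[(np.hypot(*q.T)>.025)&(np.hypot(*q.T)<.15)]
                m=q.mean(0);a=np.degrees(np.arctan2(-m[1],-m[0]));print("  arm heading",a,"turn",a+21.3,len(q))
E
python3 ring.py; python3 look.py lift
```

```text
[-12.5818  18.0556 -20.9716 -33.5317 -16.7764 -46.0148] [-6.2783  1.2644 -6.9158] turn [-0.0043 -0.0031  0.0147] z [ 0.6128  0.0266 -0.7898] pre [-48.4669  -2.5898  17.8198] hook [  1.7816  -0.409  -46.9438]
scene ring 0.29 499 [0.4923 0.1038 0.1217] [0.5296 0.1164 0.1699] [0.4764 0.0696 0.07  ]
scene ring_centre 37
scene stop_arm 351
  arm heading -26.62967929056048 turn -5.329679290560481 238
top stop_arm 436
  arm heading -24.891028161070135 turn -3.5910281610701347 186
```

View pics/lift.png

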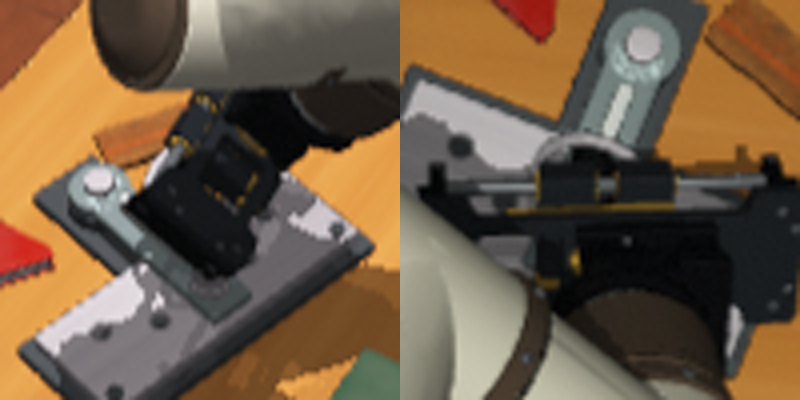

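>>> drive_tool([
  [0, -1, -4, 0, 0, 0, 0],
  [0, -1, -4, 0, 0, 0, 0],
  [0, -1.5, -4, 0, 0, 0, 0],
  [0, -1.5, -4, 0, 0, 0, 0],
  [0, 0, 0, 0, 0, 0, 0],
])

```text
time_s: 8.63
tcp_pos: [0.5781, -0.2353, 0.1357]
ee_rot: [[-0.79, -0.038, 0.611], [-0.027, 0.999, 0.028], [-0.612, 0.006, -0.791]]
wrist_force: [-6.1, 4.3, -8.0]
gripper_width: 0.007
gripper_force: 4.7
```

```bash
cat > ang.py <<'E'
from h import *
np.set_printoptions(precision=4,suppress=True)
s=sense();print(s["tcp_pos"],s["wrist_force"],s["time_s"])
for n in("top","scene"):
    c=capture(n);P=cloud(c,np.ones((420,560),bool))
    q=P[:,:2]-[.6704,-.2576];rr=np.hypot(*q.T)
    for lo,hi in((.026,.042),(.03,.055),(.03,.07)):
        m=(P[:,2]>.0315)&(P[:,2]<.042)&(rr>lo)&(rr<hi)
        a=np.degrees(np.arctan2(-q[m,1],-q[m,0]));b=np.percentile(a,[4,96])if m.any() else None
        print(n,lo,hi,m.sum(),a.mean()+21.3 if m.any() else"",b)
E
python3 ang.py
```

```text
[ 0.5781 -0.2353  0.1357] [-6.0714  4.2878 -7.9566] 8.6333
top 0.026 0.042 79 6.4919828440795015 [-47.1583  17.793 ]
top 0.03 0.055 114 7.313061716333998 [-39.1291  12.3362]
top 0.03 0.07 143 6.986266834037556 [-38.2989  11.5026]
scene 0.026 0.042 31 -7.594662764730209 [-47.4925 -15.6173]
scene 0.03 0.055 48 -4.442373824381345 [-43.7757 -15.3037]
scene 0.03 0.07 77 -2.8967612181059224 [-41.1358 -15.0366]
```

>>> drive_tool([
  [0, -1, -4, 0, 0, 0, 0],
  [0, -0.5, -4, 0, 0, 0, 0],
  [0, -0.5, -4, 0, 0, 0, 0],
  [0, -0.5, -4, 0, 0, 0, 0],
  [0, 0, 0, 0, 0, 0, 0],
])

```text
time_s: 9.15
tcp_pos: [0.5751, -0.2515, 0.1354]
ee_rot: [[-0.791, -0.038, 0.611], [-0.027, 0.999, 0.028], [-0.611, 0.006, -0.791]]
wrist_force: [-8.4, 2.9, -7.5]
gripper_width: 0.003
gripper_force: 5.0
```

```bash
python3 ang.py
```

```text
[ 0.5751 -0.2515  0.1354] [-8.3981  2.8948 -7.5279] 9.15
top 0.026 0.042 80 16.596257120502166 [-37.4602  29.1399]
top 0.03 0.055 117 16.32039418124783 [-31.8452  24.3755]
top 0.03 0.07 153 15.670622696683893 [-30.287   22.6478]
scene 0.026 0.042 33 2.0841029540529554 [-42.1541  18.42  ]
scene 0.03 0.055 52 5.419452927873843 [-32.3904  19.271 ]
scene 0.03 0.07 83 7.7016815010884745 [-31.3215  16.5461]
```

>>> drive_tool([
  [0, 0, -2, 0, 0, 0, 0],
  [0, 0, -2, 0, 0, 0, 0],
  [0, 0, 0, 0, 0, 0, 0],
])

```text
time_s: 9.5
tcp_pos: [0.5747, -0.2551, 0.135]
ee_rot: [[-0.791, -0.039, 0.61], [-0.027, 0.999, 0.029], [-0.611, 0.006, -0.792]]
wrist_force: [-8.4, 2.4, -7.0]
gripper_width: 0.004
gripper_force: 5.1
```

```bash
python3 ang.py
python3 - <<'E'
from h import *
c=capture("top");f=c["frame"][:,:,::-1].copy();u,v=map(int,pix(c,(.62,-.25,.036)))
s=8;cr=cv2.resize(f[v-35:v+35,u-45:u+45],None,fx=s,fy=s,interpolation=cv2.INTER_CUBIC)
y=np.radians(-1.3);P0=np.array([.6704,-.2576])
for off,col in((0,(0,0,255)),(.018,(0,255,255)),(-.018,(0,255,255))):
    e=[];
    for L in(.02,.145):
        X=P0-L*np.array([np.cos(y),np.sin(y)])+off*np.array([-np.sin(y),np.cos(y)])
        a,b=pix(c,(*X,.036));e.append((int((a-u+45+.5)*s),int((b-v+35+.5)*s)))
    cv2.line(cr,e[0],e[1],col,1)
cv2.imwrite("pics/align.png",cr)
E
```

```text
[ 0.5747 -0.2551  0.135 ] [-8.3921  2.3724 -6.9934] 9.5
top 0.026 0.042 72 16.8144734345056 [-33.7809  29.3999]
top 0.03 0.055 108 18.745325592308117 [-26.7951  23.705 ]
top 0.03 0.07 146 17.86244611896453 [-25.4969  22.7281]
scene 0.026 0.042 31 10.386982540675236 [-29.4577  25.9757]
scene 0.03 0.055 52 9.492173863298179 [-28.8795  21.285 ]
scene 0.03 0.07 81 10.745086097413921 [-28.4035  11.7507]
```

View pics/align.png

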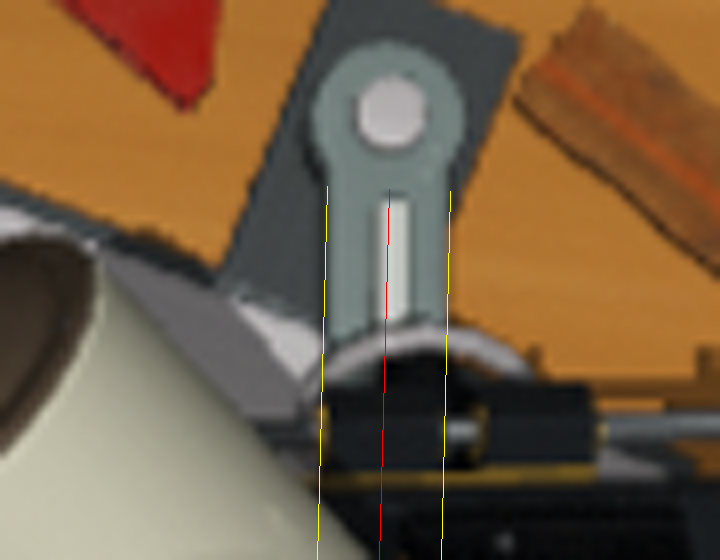

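The overlay shows the arm's strip (398,200)–(392,320) almost parallel to the red target line but about 1° short. I'll nudge it a little further and then lower.

>>> drive_tool([
  [0, 0, -1.8, 0, 0, 0, 0],
  [0, 0, 0, 0, 0, 0, 0],
])

```text
time_s: 9.82
tcp_pos: [0.5745, -0.2568, 0.1349]
ee_rot: [[-0.792, -0.039, 0.61], [-0.027, 0.999, 0.029], [-0.61, 0.006, -0.792]]
wrist_force: [-9.6, 2.3, -7.1]
gripper_width: 0.004
gripper_force: 5.3
```

```bash
python3 ang.py|head -4
```

```text
[ 0.5745 -0.2568  0.1349] [-9.6495  2.3025 -7.0795] 9.8167
top 0.026 0.042 75 18.536455603442985 [-33.7238  30.8997]
top 0.03 0.055 116 20.153171131017267 [-26.7426  27.3667]
top 0.03 0.07 158 19.27027193689188 [-25.1398  25.4148]
```

>>> drive_tool([
  [0, 0, 0, -2, 0, 0, 0],
  [0, 0, 0, -2, 0, 0, 0],
  [0, 0, 0, 0, 0, 0, 0],
])

```text
time_s: 10.17
tcp_pos: [0.5745, -0.2568, 0.1307]
ee_rot: [[-0.792, -0.039, 0.61], [-0.027, 0.999, 0.029], [-0.611, 0.006, -0.792]]
wrist_force: [-8.8, 3.0, -7.1]
gripper_width: 0.002
gripper_force: 5.3
```

>>> drive_tool([
  [0, 0, 0, -2, 0, 0, 0],
  [0, 0, 0, 0, 0, 0, 0],
])

```text
time_s: 10.33
tcp_pos: [0.5747, -0.2569, 0.1291]
ee_rot: [[-0.791, -0.039, 0.61], [-0.027, 0.999, 0.028], [-0.611, 0.006, -0.792]]
wrist_force: [-10.1, 3.8, -5.0]
gripper_width: 0.006
gripper_force: 5.3
```

>>> drive_tool([
  [0, 0, 0, -2, 0, 0, 0],
  [0, 0, 0, 0, 0, 0, 0],
])

```text
time_s: 10.5
tcp_pos: [0.5752, -0.2573, 0.1279]
ee_rot: [[-0.79, -0.038, 0.612], [-0.027, 0.999, 0.027], [-0.612, 0.005, -0.791]]
wrist_force: [-9.7, 2.5, -4.8]
gripper_width: -0.0
gripper_force: 4.8
```

>>> drive_tool([
  [0, 0, 0, -2, 0, 0, 0],
  [0, 0, 0, 0, 0, 0, 0],
])

```text
time_s: 10.67
tcp_pos: [0.5758, -0.2577, 0.1267]
ee_rot: [[-0.789, -0.038, 0.613], [-0.028, 0.999, 0.026], [-0.614, 0.004, -0.79]]
wrist_force: [-8.9, 2.9, -4.7]
gripper_width: 0.003
gripper_force: 4.8
```

>>> drive_tool([
  [0, 0, 0, -2, 0, 0, 0],
  [0, 0, 0, 0, 0, 0, 0],
])

```text
time_s: 10.83
tcp_pos: [0.5758, -0.2573, 0.1243]
ee_rot: [[-0.789, -0.038, 0.613], [-0.027, 0.999, 0.027], [-0.613, 0.005, -0.79]]
wrist_force: [-4.8, 3.1, -8.7]
gripper_width: 0.007
gripper_force: 4.7
```

>>> drive_tool([
  [0, 0, 0, -2, 0, 0, 0],
  [0, 0, 0, 0, 0, 0, 0],
])

```text
time_s: 11.0
tcp_pos: [0.5758, -0.257, 0.122]
ee_rot: [[-0.79, -0.038, 0.612], [-0.027, 0.999, 0.028], [-0.613, 0.005, -0.79]]
wrist_force: [-5.8, 4.1, -7.8]
gripper_width: 0.003
gripper_force: 4.7
```

>>> drive_tool([
  [0, 0, 0, -2, 0, 0, 0],
  [0, 0, 0, 0, 0, 0, 0],
])

```text
time_s: 11.17
tcp_pos: [0.5759, -0.257, 0.1202]
ee_rot: [[-0.789, -0.038, 0.613], [-0.027, 0.999, 0.028], [-0.613, 0.005, -0.79]]
wrist_force: [-7.5, 2.6, -6.7]
gripper_width: 0.005
gripper_force: 4.7
```

>>> drive_tool([
  [0, 0, 0, -2, 0, 0, 0],
  [0, 0, 0, 0, 0, 0, 0],
])

```text
time_s: 11.33
tcp_pos: [0.576, -0.257, 0.1184]
ee_rot: [[-0.789, -0.039, 0.613], [-0.027, 0.999, 0.028], [-0.613, 0.005, -0.79]]
wrist_force: [-8.3, 3.6, -4.0]
gripper_width: 0.008
gripper_force: 4.6
```

>>> drive_tool([
  [0, 0, 0, -2, 0, 0, 0],
  [0, 0, 0, 0, 0, 0, 0],
])

```text
time_s: 11.5
tcp_pos: [0.5766, -0.2577, 0.1174]
ee_rot: [[-0.788, -0.038, 0.614], [-0.028, 0.999, 0.026], [-0.615, 0.003, -0.789]]
wrist_force: [-8.3, 3.7, -3.1]
gripper_width: 0.009
gripper_force: 4.2
```

```bash
python3 ang.py|head -4
```

```text
[ 0.5766 -0.2577  0.1174] [-8.2842  3.6886 -3.0858] 11.5
top 0.026 0.042 73 18.33721655108004 [-32.6245  28.3019]
top 0.03 0.055 115 19.21527908253077 [-27.5332  24.8258]
top 0.03 0.07 161 18.554120192971446 [-26.0656  23.2277]
```

>>> drive_tool([
  [0, 0, 0, -2, 0, 0, 0],
  [0, 0, 0, 0, 0, 0, 0],
])

```text
time_s: 11.77
tcp_pos: [0.5774, -0.2583, 0.1162]
ee_rot: [[-0.787, -0.037, 0.616], [-0.028, 0.999, 0.025], [-0.617, 0.002, -0.787]]
wrist_force: [-7.6, 2.4, -1.7]
gripper_width: 0.003
gripper_force: 3.7
```

>>> drive_tool([
  [0, 0, 0, -2, 0, 0, 0],
  [0, 0, 0, 0, 0, 0, 0],
])

```text
time_s: 11.93
tcp_pos: [0.5782, -0.2588, 0.1149]
ee_rot: [[-0.786, -0.037, 0.618], [-0.028, 0.999, 0.023], [-0.618, 0.001, -0.786]]
wrist_force: [-7.1, 2.8, -0.7]
gripper_width: 0.009
gripper_force: 3.2
```

>>> drive_tool([
  [0, 0, 0, -2, 0, 0, 0],
  [0, 0, 0, 0, 0, 0, 0],
])

```text
time_s: 12.1
tcp_pos: [0.5789, -0.2592, 0.1135]
ee_rot: [[-0.785, -0.036, 0.619], [-0.029, 0.999, 0.022], [-0.619, -0.0, -0.785]]
wrist_force: [-4.5, 2.3, -0.3]
gripper_width: 0.006
gripper_force: 2.6
```

>>> drive_tool([
  [0, 0, 0, -2, 0, 0, 0],
  [0, 0, 0, 0, 0, 0, 0],
])

```text
time_s: 12.27
tcp_pos: [0.5796, -0.2596, 0.112]
ee_rot: [[-0.784, -0.036, 0.62], [-0.029, 0.999, 0.021], [-0.62, -0.001, -0.784]]
wrist_force: [-3.6, 1.0, 0.5]
gripper_width: 0.004
gripper_force: 1.5
```

```bash
python3 ang.py|head -4
cat > rtop.py <<'E'
from h import *
np.set_printoptions(precision=4,suppress=True)
# predicted ring arch points for given turn/lift vs depth
P0=np.array([.6704,-.2576]);
for n in("top","scene"):
    c=capture(n);P=cloud(c,np.ones((420,560),bool))
    ok=lambda t:0
    best=[]
    for turn in np.arange(16,24.1,1):
        for lift in np.arange(-2,16.1,1):
            y=np.radians(-21.3+turn);x=np.array([np.cos(y),np.sin(y),0]);Y=np.array([-np.sin(y),np.cos(y),0])
            Cc=np.array([P0[0],P0[1],0])-x*.0996+[0,0,.099+lift/1e3]
            e=x*np.sin(np.radians(40))+[0,0,np.cos(np.radians(40))]
            q=P-Cc;nn=np.cross(Y,e);a,b,h=q@Y,q@e,q@nn
            d=np.hypot(np.hypot(a,b)-.031,h)  # dist to ring circle
            best.append(((np.abs(d-.0035)<.0025).sum()*1.0,turn,lift))
    best.sort(reverse=True);print(n,best[:5])
E
python3 rtop.py
```

```text
[ 0.5796 -0.2596  0.112 ] [-3.61    1.029   0.4673] 12.2667
top 0.026 0.042 75 18.229886674911906 [-33.7541  28.948 ]
top 0.03 0.055 112 18.781510843158873 [-26.7568  23.8057]
top 0.03 0.07 160 18.082785246080473 [-25.1035  23.2081]
top [(np.float64(82.0), np.float64(20.0), np.float64(1.0)), (np.float64(81.0), np.float64(21.0), np.float64(1.0)), (np.float64(79.0), np.float64(22.0), np.float64(2.0)), (np.float64(79.0), np.float64(20.0), np.float64(0.0)), (np.float64(79.0), np.float64(19.0), np.float64(0.0))]
scene [(np.float64(20.0), np.float64(22.0), np.float64(3.0)), (np.float64(20.0), np.float64(22.0), np.float64(2.0)), (np.float64(20.0), np.float64(21.0), np.float64(2.0)), (np.float64(19.0), np.float64(23.0), np.float64(5.0)), (np.float64(19.0), np.float64(21.0), np.float64(3.0))]
```

>>> drive_tool([
  [0, 0, 0, -4, 0, 0, 0],
  [0, -1, 1, -5, 0, 0, 0],
  [0, -1, 2, -6, 0, 0, 0],
  [0, -1, 2, -5, 0, 0, 0],
  [0, 0, 0, 0, 0, 0, 0],
])

```text
time_s: 12.88
tcp_pos: [0.5739, -0.2531, 0.0875]
ee_rot: [[-0.789, -0.036, 0.614], [-0.026, 0.999, 0.025], [-0.614, 0.004, -0.789]]
wrist_force: [-0.5, 0.3, -0.2]
gripper_width: 0.008
gripper_force: 0.0
```

>>> drive_tool([
  [0, -6, 0, 8, 0, 0, 0],
  [0, -6, 0, 8, 0, 0, 0],
  [0, 0, 0, 0, 0, 0, 0],
])

```text
time_s: 13.13
tcp_pos: [0.5621, -0.2537, 0.1074]
ee_rot: [[-0.786, -0.037, 0.617], [-0.029, 0.999, 0.023], [-0.618, 0.001, -0.786]]
wrist_force: [-0.8, 0.9, 0.2]
gripper_width: 0.008
gripper_force: 0.0
```

>>> drive_tool([
  [0, -8, 0, 10, 0, 0, 0],
  [0, -8, 0, 10, 0, 0, 0],
  [0, -8, 0, 10, 0, 0, 0],
  [0, -8, 0, 10, 0, 0, 0],
  [0, -8, 0, 10, 0, 0, 0],
])

```text
time_s: 13.55
tcp_pos: [0.5219, -0.2534, 0.1563]
ee_rot: [[-0.787, -0.037, 0.616], [-0.028, 0.999, 0.024], [-0.617, 0.002, -0.787]]
wrist_force: [1.4, -0.6, 1.0]
gripper_width: 0.005
gripper_force: 0.0
```

>>> drive_tool([
  [0, -10, -20, 20, 0, 0, 0],
  [0, -10, -20, 20, 0, 0, 0],
  [0, -20, -20, 10, 0, 0, 0],
  [0, -20, -20, 10, 0, 0, 0],
  [0, 0, 0, 0, 0, 0, 0],
])

```text
time_s: 13.97
tcp_pos: [0.4608, -0.3373, 0.2189]
ee_rot: [[-0.785, -0.033, 0.619], [-0.028, 0.999, 0.018], [-0.619, -0.003, -0.785]]
wrist_force: [1.0, -0.4, 0.7]
gripper_width: 0.007
gripper_force: 0.0
```

```bash
python3 ang.py|head -4; python3 rtop.py; python3 look.py end
python3 - <<'E'
from h import *
c=capture("top")
for l in("flat_bar","magnet_square"):
    P=cloud(c,masks_of(l,c)[0]["region"]);print(l,np.median(P,0))
E
```

```text
[ 0.4608 -0.3373  0.2189] [ 1.0195 -0.356   0.6536] 13.9667
top 0.026 0.042 78 17.905498268125044 [-33.5883  28.9213]
top 0.03 0.055 118 19.436240925166274 [-26.7447  23.1085]
top 0.03 0.07 162 18.68767436772005 [-25.1081  22.2414]
top [(np.float64(243.0), np.float64(21.0), np.float64(0.0)), (np.float64(240.0), np.float64(20.0), np.float64(0.0)), (np.float64(236.0), np.float64(20.0), np.float64(1.0)), (np.float64(235.0), np.float64(22.0), np.float64(0.0)), (np.float64(232.0), np.float64(21.0), np.float64(1.0))]
scene [(np.float64(147.0), np.float64(21.0), np.float64(4.0)), (np.float64(146.0), np.float64(20.0), np.float64(3.0)), (np.float64(144.0), np.float64(22.0), np.float64(1.0)), (np.float64(144.0), np.float64(20.0), np.float64(2.0)), (np.float64(143.0), np.float64(22.0), np.float64(2.0))]
flat_bar [0.54083425 0.17691565 0.01985435]
magnet_square [ 0.73126137 -0.1825153   0.01605676]
```

View pics/end.png

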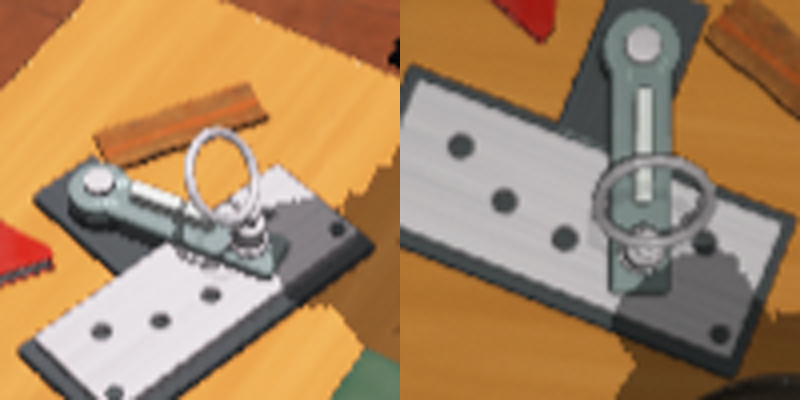

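The picture shows the arm one hole to the right, covering the −20° hole, with the middle hole open at (565,238), the −40° hole free at (703,243), and the bar and magnet unmoved. I'll check the ring height against the home reading.

Run:
```python
from h import *
np.set_printoptions(precision=4,suppress=True)
for n in("scene","top"):
    c=capture(n);P=cloud(c,np.ones((420,560),bool))
    m=(np.hypot(P[:,0]-.571,P[:,1]+.2543)<.045)&(P[:,2]>.068)&(P[:,2]<.16);R=P[m]
    print(n,len(R),R.mean(0),R.min(0),R.max(0),R[R[:,2]>R[:,2].max()-.008].mean(0))
    b=(abs(P[:,0]-.658)<.06)&(abs(P[:,1]+.356)<.065)&(P[:,2]>.005)&(P[:,2]<.014);print("bar",np.median(P[b],0),P[b].min(0),P[b].max(0))
print(sense()["wrist_force"])
```

```text
scene 172 [ 0.5689 -0.2563  0.0996] [ 0.5433 -0.2931  0.0681] [ 0.5945 -0.2208  0.1285] [ 0.5886 -0.2544  0.1236]
bar [ 0.6587 -0.3568  0.0083] [ 0.5981 -0.4208  0.005 ] [ 0.7169 -0.2913  0.0136]
top 258 [ 0.5706 -0.2565  0.101 ] [ 0.5451 -0.2894  0.0724] [ 0.5946 -0.2233  0.1303] [ 0.5902 -0.2561  0.1247]
bar [ 0.6595 -0.356   0.0083] [ 0.5985 -0.4189  0.005 ] [ 0.7146 -0.2911  0.0139]
[ 0.3235 -0.3993  0.5395]
```

The ring heights match the home readings (.0996/.101 against .0993/.1007), so the pin is fully down.

```bash
python3 -c "from station import *; print(finish_job())"
```

```text
the job is handed in; nothing more can be done
None
```

The indexing stop is set one hole to the right, the side where the rusty bar lies; the ring sits at its pin-home height, the bar and magnet are unmoved, the hand is clear, and the job is handed in.

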